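# Set the parts cleaner's timer one click on and start it

## Task

On the parts cleaner, roll the wide knurled timer wheel with a fingertip one click on, its top going away from the front edge towards the tank, so that it snaps in with its index bar uppermost; do not run on to the second click. Then press the round start button all the way in and let it come back out. Only touch and push: nothing is to be picked up, the narrow wheel keeps its setting and the loose parts stay where they lie.

Things in the scene. Friction and masses are not known exactly. Their poses are not given: they have to be found in the camera images.
- cleaner: fixed steel ultrasonic parts cleaner, 260 (x) x 370 (y) mm; origin under its centre, x axis from front to back, z up. Its front part (x -130 to -20 mm) is a deck 95 mm high with, in a row at x -85 mm, the start button (y 0) and a thumbwheel at y +120 and -120 mm; the wide and narrow wheel may change sides. Behind is the lidded tank, 120 mm high
- timer_crest (a point): fixed point at the top of the wide timer wheel, mid-width; axes as the cleaner's. Black knurled cylinder, radius 30, 28 mm wide, level axle along y 30 mm below this point; 22 mm stand out of the deck. 1.4 N along the rim carries it over a click; pressing the crest with 3 to 20 N gives grip enough, and a fingertip drawn 19 mm along x turns it one click
- timer (a joint): turn of the wide wheel, rad; 0 at the start (off; aluminium index bar on its front side), growing as its top goes towards the tank (+x). Sprung detents at 0, 0.628 (wanted: index bar uppermost), 1.257, 1.885; let go, it snaps into the nearest one, tipping over half-way between
- heat_crest (a point): highest point of the narrow wheel (heat): same 30 mm radius and height as the wide one but only 10 mm wide and without index bar or clicks, on the other side of the button. To be left alone
- heat_rim (a point): a point on the rim of the narrow wheel, turning with it
- start_top (a point): centre of the top of the start button, a plain grey push button 36 mm in diameter in a black housing on the deck; it is pressed straight down
- start (a joint): travel of the start button in m: 0 out, 0.006 fully in; sprung, fully in takes 5 N and it comes back by itself
- jet: brass carburettor jet, 14 mm wide, 18 mm high, standing on the deck between the button and a wheel; origin at its underside. Bystander
- cap: orange plastic gas cap, 58 mm wide, 33 mm high, on the tank lid; origin at its underside. Bystander
- nut: rusty flywheel nut, 33 mm wide, 18 mm high, on the bench in front of the cleaner; origin at its underside. Bystander
- plug: spark plug lying on the bench in front of the cleaner, 70 mm long, 21 mm thick; origin under its middle. Bystander
- gauge: steel compression gauge lying face up on the bench in front of the cleaner, dial 68 mm wide, 28 mm high, with a 70 mm stem; origin under the dial. Bystander
- wrench: wrench 170 mm long lying on the bench to the left. Bystander
- driver: screwdriver 200 mm long lying on the bench to the right. Bystander

How it is judged:
On the way, in this order (a step that is already met when the one before it is completed fails the run):
1. the wide wheel has gone one click on (value of joint timer between 0.48 and 0.78 rad), for 0.2 s.
2. after that the start button is pressed in (value of joint start above 0.0045 m), for 0.04 s.
At the end, for the whole second after the job is handed in: the wide wheel rests in its first click (joint between 0.48 and 0.78 rad), the button is out again (less than 2 mm in) after having been pressed at least 4.5 mm, the rim of the narrow wheel is within 12 mm of where it started (all of step 1 and value of joint start below 0.002 m and distance of heat_rim from where it was at the start of the episode below 0.012 m); the robot touches nothing.
It fails at once if the wide wheel runs on towards the second click (over 1.0 rad) (value of joint timer above 1 rad).
It fails at once if the narrow wheel is turned (its rim over 12 mm from the start) (distance of heat_rim from where it was at the start of the episode above 0.012 m).
It fails at once if a loose part is moved or lifted more than 20 mm (distance of any of jet, cap, nut, plug, gauge, wrench, driver from where it was at the start of the episode above 0.02 m).
It also fails if it takes over 45 s, if anything falls off the work surface, if the arm or the gripper's body presses on something with over 40 N, if the wrist force passes 120 N, or if a joint passes its speed limit or range.

## Robot

A 7-joint arm with a two-finger parallel gripper is mounted at the origin on the work surface. World frame = base frame: x ahead of the robot, y to its left, z up, the work surface at z = 0. Lengths are in m, angles in rad, forces in N, time in s.
With the tool pointing down it reaches from about 0.4 to 0.9 m from the base axis. Payload 5.6 kg.
Tool frame: the origin (TCP) lies on the centre line of the jaws, within the pads' length; the fingertips stand 11 mm ahead of it and the grasp point (between the pads) lies 8 mm behind it (manip.tip_extent is the distance from the TCP to the fingertips, in m); x points along the fingers, y is the direction in which the jaws open and shut, and the axes are right-handed (so a half turn about x gives the same grasp; the last joint's range is limited). The gripper opens to 92 mm and grips with 3 to 60 N. Pads are 20 mm wide; open, the fingers measure 128 mm over their backs; the gripper's body (75 mm by 189 mm) begins 69 mm behind the grasp point.
Start: joints at [1.128, 0.468, -0.012, 1.603, 0.006, 1.071, -0.056], TCP at [0.253, -0.599, 0.226] pointing down, gripper open.
Joint ranges: [-2.53, 2.53], [-0.31, 2.02], [-1.57, 1.55], [0.28, 2.44], [-1.29, 4.43], [0.15, 1.84], [-2.92, 2.92]. Speed limits (rad/s): [2.57, 2.57, 3.14, 3.14, 3.14, 3.14, 3.14].

## Interface

Orientations are given as a unit quaternion [w, x, y, z].
In Python, from rig import get_obs, snapshot, get_calibration, ticket, manip gives the robot as it stands. The module is installed in compiled form; this text tells all that it offers.
- The arm moves only by the tool carry_out, never from a script. Its argument "rows" is a list of rows, each an object of numbers: "x", "y", "z": the shift along the tool's x, y, z in m; "turn": the turn about the tool's x in rad. In form: [{"x": .., "y": .., "z": .., "turn": ..}, ...]. A call has 1 to 12 rows; each row is the pose to reach, as a shift and turn from the pose commanded when the call began, along the tool's axes at that moment; what a row does not reach only later rows make up. A row lasts 1/12 s, in which the tool goes at most 41.7 mm and 7.16 degrees, less where a joint would pass 70% of its speed; a pose out of reach is approached as far as the arm can. A call with a gripper value outside its range is refused whole. "grip" is the opening, from 0 (shut) to 1 (fully open), set as the call begins (left out, the last holds). The fingers move at their own pace and stop on an object; "squeeze" is the grip in N (left out, the last holds). Time passes only in rows, so rows that repeat a pose let the fingers close. It gives the time, the measured TCP pose, the force and the opening at its end, in the units of the state.
- get_obs(): the state, without advancing time (a new reading comes with each control period).
- snapshot(name): name is "scene" or "top"; returns the picture (480x640x3 uint8, blue, green, red); there is no depth.
- get_calibration(name): a dict with "intrinsics" (3x3 intrinsics, pixels), "R" (3x3) and "t" (3): a world point X has camera coordinates R X + t. Camera axes: x right, y down, z forward; pixel columns grow to the right and rows downward; lengths in m; the calibration is good to about 2 mm. A picture is of the moment at which its call begins. get_calibration takes no time and is no camera call.
- ticket.finish_job(): hands the job in, once; it reports no verdict.
The state is a dict: "clock": time; "q": joint angles; "joint_velocities": joint speeds; "joint_torque": joint torques, N m; "tool_pos": TCP position; "tool_rot": TCP orientation; "wrist_force": force on the tool from outside, world axes, zero at the start; "torque": the same for the moment, N m; "opening": finger opening in m.
Only numpy, scipy, OpenCV 4.12 (cv2) and the standard library are available. Lean on these libraries where they do the work, as an engineer would, in place of code of your own. Each camera call takes 0.05 s, during which the arm holds its last target.

## Working session

There is one attempt and no reset: what is moved stays moved. The work goes in short steps, Python scripts to look and compute and a tool call to move; the robot and the scene stay as the last step left them, time stands still between calls to the robot, and variables do not carry over. Pictures are saved under pics/ and viewed, and the job is handed in when it is done.

Besides the shell and the picture viewer there is one more tool, called after ">>>" as name([rows], argument=value, ...), one row to a line, values as JSON. carry_out: Moves the arm, as the interface text tells. Its arguments: {"type":"object","properties":{"rows":{"type":"array"},"grip":{"type":"number"},"squeeze":{"type":"number"}},"required":["rows"]}

```bash
mkdir -p pics
python3 - <<'E'
from rig import get_obs, snapshot, get_calibration, manip
import cv2
o=get_obs(); print({k:o[k] for k in ('clock','q','tool_pos','tool_rot','wrist_force','opening')}, manip.tip_extent)
for n in('scene','top'):
    cv2.imwrite(f'pics/{n}0.png',snapshot(n)); c=get_calibration(n); print(n,c)
E
```

```text
{'clock': 0.0, 'q': array([ 1.12800723,  0.46837426, -0.01161141,  1.60362324,  0.00604879,
        1.0713564 , -0.0563298 ]), 'tool_pos': array([ 0.25270974, -0.59826378,  0.22464238]), 'tool_rot': array([-0.13980073, -0.69285438, -0.14097042,  0.69320697]), 'wrist_force': array([0.78681997, 0.35986074, 0.25352353]), 'opening': 0.09195264144839235} 0.011
scene {'intrinsics': array([[439.23024609,   0.        , 321.42857527],
       [  0.        , 439.23024609, 238.79615931],
       [  0.        ,   0.        ,   1.        ]]), 'R': array([[ 0.52372012,  0.85188893, -0.00157778],
       [ 0.59837482, -0.36918296, -0.71109178],
       [-0.60635371,  0.37146897, -0.70309743]]), 't': array([-0.31483555, -0.30414505,  1.39794354])}
top {'intrinsics': array([[606.84909752,   0.        , 324.6201484 ],
       [  0.        , 606.84909752, 239.15848512],
       [  0.        ,   0.        ,   1.        ]]), 'R': array([[ 2.53335911e-03, -9.99764404e-01, -2.15573479e-02],
       [-9.96976857e-01, -8.51015195e-04, -7.76944229e-02],
       [ 7.76577728e-02,  2.16890048e-02, -9.96744128e-01]]), 't': array([0.01149124, 0.62308935, 1.35754592])}
```

View pics/scene0.png

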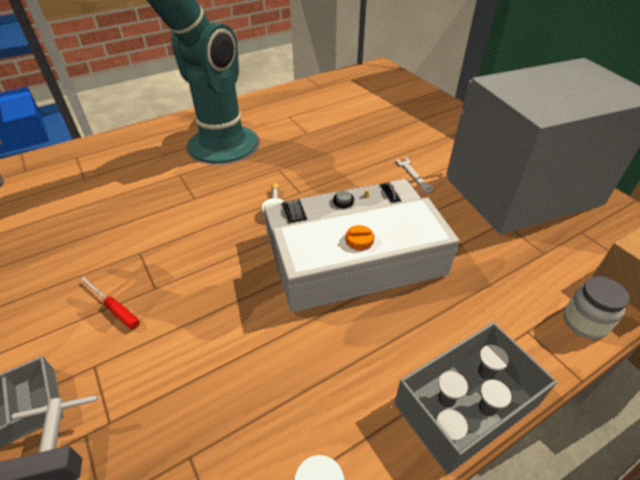

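View pics/top0.png

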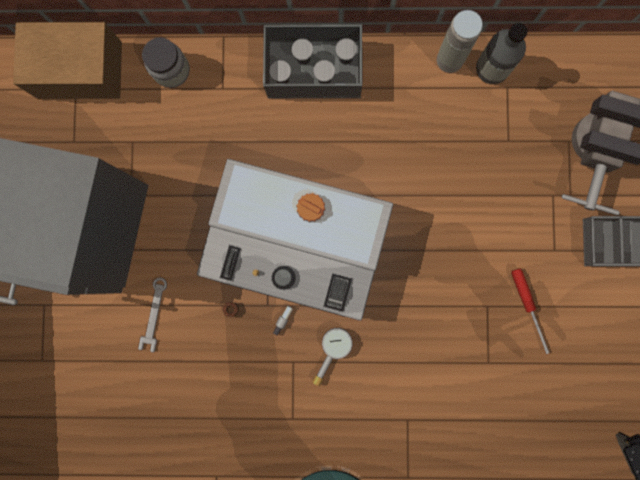

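The top view shows the wide wheel near (339,292), the button near (284,277), the narrow wheel near (230,263), the jet near (256,272) and the cap on the lid near (311,207). Next I'll enlarge this area and measure it.

```bash
cat > h.py <<'E'
import numpy as np, cv2
from rig import get_calibration
def ray(n,uv,z):
    c=get_calibration(n);K,R,t=c['intrinsics'],c['R'],c['t']
    d=R.T@np.linalg.inv(K)@np.array([uv[0],uv[1],1.]);o=-R.T@t
    return o+d*(z-o[2])/d[2]
def proj(n,X):
    c=get_calibration(n);p=c['intrinsics']@(c['R']@np.asarray(X)+c['t']);return p[:2]/p[2]
E
python3 - <<'E'
from h import *
a=cv2.imread('pics/top0.png')[225:330,190:390]
cv2.imwrite('pics/topz.png',cv2.resize(a,None,fx=4,fy=4,interpolation=cv2.INTER_CUBIC))
a=cv2.imread('pics/scene0.png')[170:310,250:470]
cv2.imwrite('pics/scz.png',cv2.resize(a,None,fx=3.6,fy=3.6,interpolation=cv2.INTER_CUBIC))
im=cv2.imread('pics/top0.png')
g=cv2.cvtColor(im,cv2.COLOR_BGR2GRAY); m=(g<60).astype(np.uint8)
m[:225]=0;m[330:]=0;m[:,:195]=0;m[:,385:]=0
n,l,s,c=cv2.connectedComponentsWithStats(m)
for i in range(1,n):
    if s[i][4]>15:
        pts=cv2.findNonZero((l==i).astype(np.uint8)); print(s[i],c[i],cv2.minAreaRect(pts),ray('top',c[i],.11))
E
```

```text
[195 245   9  11  38] [199.02631579 250.23684211] ((199.0, 250.0), (10.0, 8.0), 90.0) [0.59236401 0.27972961 0.11      ]
[221 246  19  34 259] [230.49034749 263.2046332 ] ((230.1556396484375, 262.54150390625), (11.401571273803711, 32.91640090942383), 14.931418418884277) [0.56470271 0.21168013 0.11      ]
[272 267  24  22 176] [284.78409091 277.97727273] ((283.5, 277.5), (21.0, 23.0), 90.0) [0.53346677 0.0952665  0.11      ]
[325 275  27  36 196] [338.1377551  292.77040816] ((337.5294494628906, 292.38238525390625), (19.645381927490234, 32.98484420776367), 14.03624439239502) [ 0.50241972 -0.01826899  0.11      ]
[226 301   9  15  66] [229.59090909 308.63636364] ((229.41378784179688, 308.0344543457031), (12.255891799926758, 8.541985511779785), 68.19859313964844) [0.4682161  0.21218555 0.11      ]
[233 303  12  14 101] [238.84158416 309.84158416] ((238.8103790283203, 309.77587890625), (10.712867736816406, 13.038142204284668), 4.763641834259033) [0.46573798 0.19243968 0.11      ]
[366 305  19   3  34] [375.08823529 305.73529412] ((375.0, 306.0), (18.0, 2.0), 0.0) [ 0.47533526 -0.09637549  0.11      ]
```

View pics/topz.png

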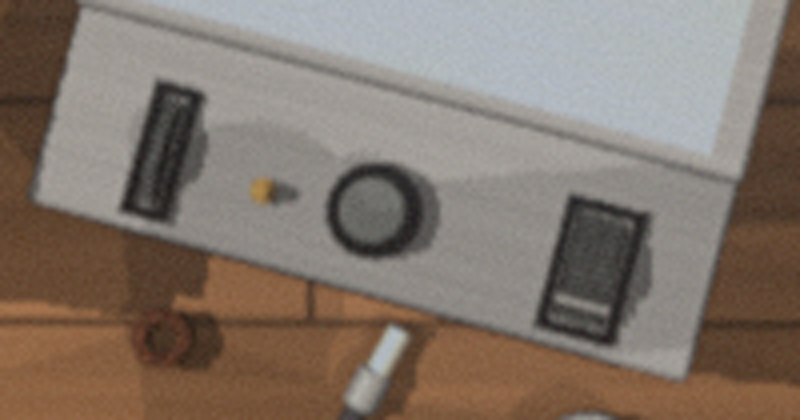

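View pics/scz.png

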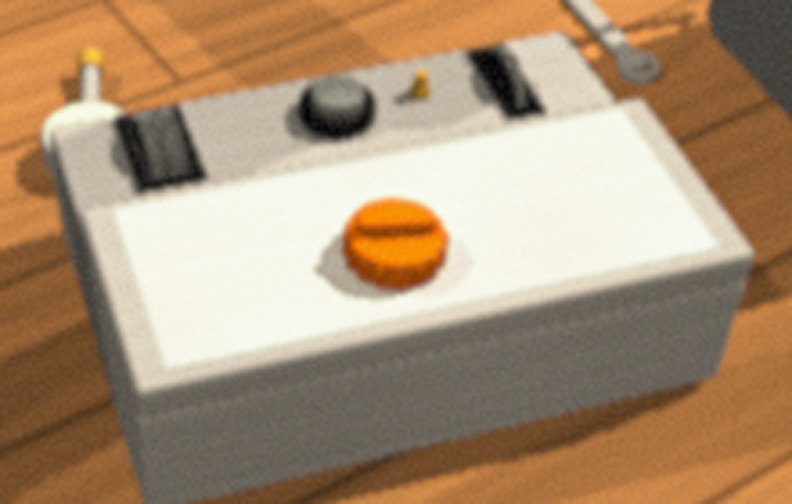

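Run:
```python
from h import *
T=lambda u,v:((u+.5)/4-.5+190,(v+.5)/4-.5+225)
S=lambda u,v:((u+.5)/3.6-.5+250,(v+.5)/3.6-.5+170)
P=lambda n,a,z:ray(n,a,z)
A=P('top',T(35,200),.095);B=P('top',T(685,380),.095)
d=(B-A)[:2];L=np.hypot(*d);print('front edge',A,B,L,'yaw',np.arctan2(*( -d[::-1]))if 0 else np.degrees(np.arctan2(d[0],-d[1])))
w=P('top',T(592,269),.097);n=P('top',T(163,150),.097);print('slots',w,n,np.linalg.norm(w-n),np.degrees(np.arctan2(*((n-w)[[0,1]]))))
mid=(w+n)/2;print('mid',mid)
ey=(n-w)[:2];ey/=np.hypot(*ey);ex=np.array([ey[1],-ey[0]])
print('ex',ex,'yaw',np.degrees(np.arctan2(ex[1],ex[0])))
print('front edge to row',((w-A)[:2]@ex,(n-B)[:2]@ex), 'y ends',(A-mid)[:2]@ey,(B-mid)[:2]@ey)
# scene slots: wide corners, narrow corners
ws=np.mean([(117,115),(180,105),(203,180),(145,190)],0);ns=np.mean([(470,52),(503,45),(542,110),(515,117)],0)
print('scene slots',P('scene',S(*ws),.097),P('scene',S(*ns),.097))
# button top by triangulation
c1=get_calibration('top');c2=get_calibration('scene')
pm=lambda c:c['intrinsics']@np.c_[c['R'],c['t']]
for a,b in(((373,208),(338,93)),):
  X=cv2.triangulatePoints(pm(c1),pm(c2),np.array(T(*a)).reshape(2,1),np.array(S(*b)).reshape(2,1));print('button',X[:3,0]/X[3])
for z in(.1,.11,.115,.12): print(z,P('top',T(373,208),z),P('scene',S(338,93),z), 'r',np.linalg.norm(P('top',T(373-38,208),z)-P('top',T(373+38,208),z)))
X=cv2.triangulatePoints(pm(c1),pm(c2),np.array(T(35,200)).reshape(2,1),np.array(S(555,30)).reshape(2,1));print('deck corner',X[:3,0]/X[3])
```

```text
front edge [0.5404825  0.28360736 0.095     ] [ 0.44526758 -0.06687009  0.095     ] 0.3631808330539699 yaw -15.198828627292462
slots [ 0.50419281 -0.01717809  0.097     ] [0.56752456 0.21426965 0.097     ] 0.23995617646439693 15.303411738219486
mid [0.53585869 0.09854578 0.097     ]
ex [ 0.9645417  -0.26393049] yaw -15.303411738219486
front edge to row (np.float64(0.04438353318007059), np.float64(0.04372061244522818)) y ends 0.17971997338292262 -0.18346025464976484
scene slots [ 0.5054862  -0.01445011  0.097     ] [0.56844964 0.21734336 0.097     ]
button [0.53655143 0.09941665 0.11477978]
0.1 [0.53648972 0.10026279 0.1       ] [0.52210777 0.11092731 0.1       ] r 0.04082547299263058
0.11 [0.53633042 0.09935874 0.11      ] [0.53220235 0.10380695 0.11      ] r 0.04051186131582635
0.115 [0.53625077 0.09890672 0.115     ] [0.53724964 0.10024677 0.115     ] r 0.04035505547742422
0.12 [0.53617112 0.09845469 0.12      ] [0.54229693 0.0966866  0.12      ] r 0.04019824963902206
deck corner [0.54012152 0.28294637 0.09582384]
```

```bash
cat >> h.py <<'E'
from scipy.spatial.transform import Rotation as Ro
from rig import get_obs
def axes(): 
    o=get_obs();q=o['tool_rot'];return o,Ro.from_quat([q[1],q[2],q[3],q[0]]).as_matrix()
def to(target):
    o,R=axes();return R.T@(np.array(target)-o['tool_pos'])
yaw=np.radians(-15.25);EX=np.array([np.cos(yaw),np.sin(yaw),0]);EY=np.array([-EX[1],EX[0],0])
W=np.array([.505,-.0160,.117]);BT=np.array([.5365,.0992,.115])
E
python3 - <<'E'
from h import *
o,R=axes();print(R.round(3))
for nm,a in(('ty',R[:,1]),('tz',R[:,2])):print(nm,np.degrees(np.arctan2(a[1],a[0])))
# turn about tool x by th: new y= y cos+z sin
y=R.T@EX;th=np.arctan2(y[2],y[1]);print('turn jaw||+-EX',th,(th+np.pi)%(2*np.pi)-0)
y=R.T@EY;print('turn jaw||EY',np.arctan2(y[2],y[1]))
s=W-.012*EX;print('shift to above start',to([s[0],s[1],.2]),s)
E
```

```text
[[-0.001  0.389 -0.921]
 [ 0.001 -0.921 -0.389]
 [-1.    -0.002  0.   ]]
ty -67.09807365830069
tz -157.09806194948573
turn jaw||+-EX -0.9049201490942578 2.2366725044955356
turn jaw||EY -2.4757151656508394
shift to above start [ 0.02538861 -0.44560008 -0.44956633] [ 0.49342255 -0.01284363  0.117     ]
```

>>> carry_out([
  {"x":0,"y":-0.0372,"z":-0.0375,"turn":-0.1},
  {"x":0,"y":-0.0744,"z":-0.075,"turn":-0.2},
  {"x":0,"y":-0.1116,"z":-0.1125,"turn":-0.3},
  {"x":0,"y":-0.1488,"z":-0.15,"turn":-0.4},
  {"x":0,"y":-0.186,"z":-0.1875,"turn":-0.5},
  {"x":0,"y":-0.223,"z":-0.225,"turn":-0.6},
  {"x":0,"y":-0.26,"z":-0.262,"turn":-0.7},
  {"x":0,"y":-0.297,"z":-0.3,"turn":-0.8},
  {"x":0,"y":-0.334,"z":-0.337,"turn":-0.905},
  {"x":0,"y":-0.371,"z":-0.375,"turn":-0.905},
  {"x":0,"y":-0.408,"z":-0.412,"turn":-0.905},
  {"x":0,"y":-0.4456,"z":-0.4496,"turn":-0.905},
], grip=0, squeeze=40)

```text
clock: 1.1
tool_pos: [0.4433, -0.1346, 0.2256]
tool_rot: [-0.429, -0.562, -0.429, 0.562]
wrist_force: [0.6, -1.9, -0.7]
opening: 0.0139
```

Run:
```python
from h import *
o,R=axes();print(R.round(3),np.degrees(np.arctan2(R[1,1],R[0,1])));s=W-.012*EX
print(to([s[0],s[1],.2]))
```

```text
[[-0.     0.965 -0.263]
 [-0.    -0.263 -0.965]
 [-1.     0.     0.   ]] -15.27107117133438
[ 0.02555101  0.0162778  -0.13061521]
```

>>> carry_out([
  {"x":0,"y":0.0163,"z":-0.1306},
  {"x":0,"y":0.0163,"z":-0.1306},
  {"x":0,"y":0.0163,"z":-0.1306},
  {"x":0,"y":0.0163,"z":-0.1306},
  {"x":0,"y":0.0163,"z":-0.1306},
  {"x":0,"y":0.0163,"z":-0.1306},
  {"x":0,"y":0.0163,"z":-0.1306},
])

```text
validation failed for argument at $.ro...
```

Run:
```python
from h import *
o,R=axes();print(o['opening'],o['wrist_force'],o['tool_pos'],np.degrees(np.arctan2(R[1,1],R[0,1])));s=W-.012*EX
print(to([s[0],s[1],.14]))
```

```text
0.013932186189621484 [ 0.62364737 -1.91611562 -0.72629998] [ 0.44331853 -0.13455005  0.22559857] -15.27107117133438
[ 0.085551    0.01627472 -0.13063744]
```

>>> carry_out([
  {"x":0,"y":0.0163,"z":-0.1306,"turn":0},
  {"x":0,"y":0.0163,"z":-0.1306,"turn":0},
  {"x":0,"y":0.0163,"z":-0.1306,"turn":0},
  {"x":0,"y":0.0163,"z":-0.1306,"turn":0},
  {"x":0,"y":0.0163,"z":-0.1306,"turn":0},
  {"x":0,"y":0.0163,"z":-0.1306,"turn":0},
  {"x":0,"y":0.0163,"z":-0.1306,"turn":0},
])

```text
clock: 1.68
tool_pos: [0.4926, -0.0166, 0.2252]
tool_rot: [-0.429, -0.562, -0.429, 0.563]
wrist_force: [0.1, -0.1, 0.2]
opening: 0.0006
```

Run:
```python
from h import *
o,R=axes();print(o['opening'],o['wrist_force'],o['tool_pos'],np.degrees(np.arctan2(R[1,1],R[0,1])));s=W-.012*EX
print(to([s[0],s[1],.14]))
```

```text
0.0006343397741560126 [ 0.13449776 -0.06502121  0.2429588 ] [ 0.49260237 -0.01664757  0.22515441] -15.394034633842352
[ 0.08514963 -0.00013843 -0.00399218]
```

>>> carry_out([
  {"x":0.03,"y":0,"z":-0.003,"turn":0},
  {"x":0.06,"y":0,"z":-0.003,"turn":0},
  {"x":0.08,"y":0,"z":-0.003,"turn":0},
  {"x":0.083,"y":0,"z":-0.003,"turn":0},
  {"x":0.083,"y":0,"z":-0.003,"turn":0},
  {"x":0.083,"y":0,"z":-0.003,"turn":0},
])

```text
clock: 2.18
tool_pos: [0.4946, -0.0128, 0.1434]
tool_rot: [0.429, 0.563, 0.428, -0.562]
wrist_force: [1.0, -0.2, 0.8]
opening: 0.0004
```

Run:
```python
from h import *
from rig import snapshot
o,R=axes();print(o['clock'],o['wrist_force'],o['tool_pos'],np.degrees(np.arctan2(R[1,1],R[0,1])));s=W-.012*EX
print(to([s[0],s[1],.128]))
a=snapshot('scene')
cv2.imwrite('pics/s1.png',cv2.resize(a[150:290,230:430],None,fx=4,fy=4,interpolation=cv2.INTER_CUBIC))
t=o['tool_pos'];print(proj('scene',t),proj('scene',t-[0,0,.011]))
```

```text
2.1833 [ 1.01087457 -0.23552012  0.83593579] [ 0.49458772 -0.01280182  0.14344163] -15.351804513801696
[ 0.01544041 -0.00112944  0.00034819]
[291.8016049  192.11755988] [292.03832402 195.91357973]
```

View pics/s1.png

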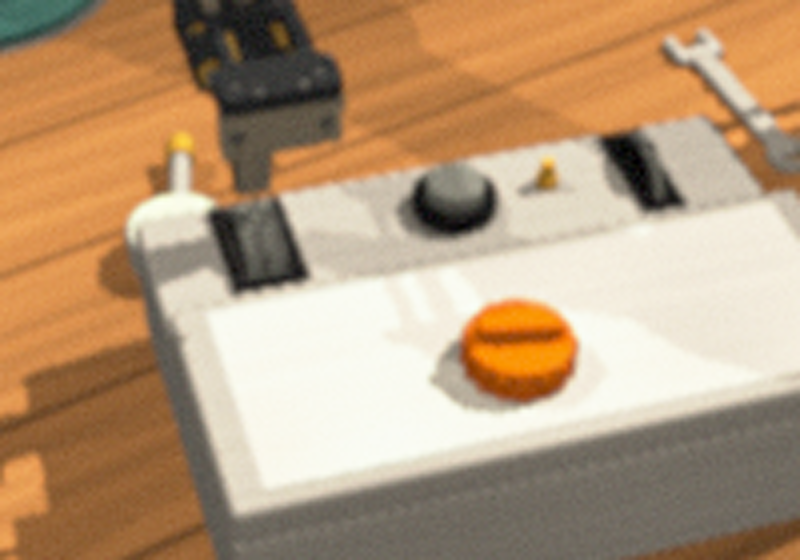

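The shut fingertip is at picture pixel (252,188), which is (293,197) in the full image. My projection gives (292,196), so they agree. It hangs just above and in front of the wheel, so I'll lower it now.

>>> carry_out([
  {"x":0.006,"y":-0.001,"z":0,"turn":0},
  {"x":0.012,"y":-0.001,"z":0,"turn":0},
  {"x":0.013,"y":-0.001,"z":0,"turn":0},
  {"x":0.013,"y":-0.001,"z":0,"turn":0},
  {"x":0.013,"y":-0.001,"z":0,"turn":0},
])

```text
clock: 2.65
tool_pos: [0.4931, -0.0115, 0.1296]
tool_rot: [-0.429, -0.562, -0.429, 0.562]
wrist_force: [-0.5, -1.2, -0.3]
opening: 0.0006
```

>>> carry_out([
  {"x":0.001,"y":0,"z":0,"turn":0},
  {"x":0.001,"y":0,"z":0,"turn":0},
  {"x":0.001,"y":0,"z":0,"turn":0},
])

```text
clock: 2.9
tool_pos: [0.4932, -0.0115, 0.1286]
tool_rot: [0.429, 0.562, 0.429, -0.562]
wrist_force: [-0.2, -0.4, 0.8]
opening: 0.0001
```

>>> carry_out([
  {"x":0.001,"y":0,"z":0,"turn":0},
  {"x":0.001,"y":0,"z":0,"turn":0},
  {"x":0.001,"y":0,"z":0,"turn":0},
])

```text
clock: 3.15
tool_pos: [0.4934, -0.0115, 0.1279]
tool_rot: [0.429, 0.562, 0.429, -0.562]
wrist_force: [-1.3, -0.1, 3.2]
opening: 0.0006
```

>>> carry_out([
  {"x":0.001,"y":0,"z":0,"turn":0},
  {"x":0.001,"y":0,"z":0,"turn":0},
  {"x":0.001,"y":0,"z":0,"turn":0},
])

```text
clock: 3.4
tool_pos: [0.494, -0.0116, 0.1278]
tool_rot: [0.43, 0.562, 0.429, -0.562]
wrist_force: [-1.9, -0.1, 11.8]
opening: 0.0004
```

>>> carry_out([
  {"x":0,"y":0.002,"z":0,"turn":0},
  {"x":0,"y":0.004,"z":0,"turn":0},
  {"x":0,"y":0.006,"z":0,"turn":0},
  {"x":0,"y":0.008,"z":0,"turn":0},
  {"x":0,"y":0.01,"z":0,"turn":0},
  {"x":0,"y":0.01,"z":0,"turn":0},
])

```text
clock: 3.9
tool_pos: [0.5053, -0.0146, 0.1282]
tool_rot: [0.43, 0.563, 0.428, -0.561]
wrist_force: [0.8, -2.0, 10.3]
opening: 0.0006
```

Run:
```python
from h import *
from rig import snapshot
o,R=axes();print(o['clock'],o['wrist_force'],o['tool_pos'],(o['tool_pos']-W)@EX)
a=snapshot('scene')
cv2.imwrite('pics/s2.png',cv2.resize(a[170:250,250:350],None,fx=7,fy=7,interpolation=cv2.INTER_CUBIC))
```

```text
3.9 [ 0.77537746 -1.95201695 10.30526773] [ 0.50525809 -0.01461415  0.12824687] -0.00011551710980026305
```

View pics/s2.png

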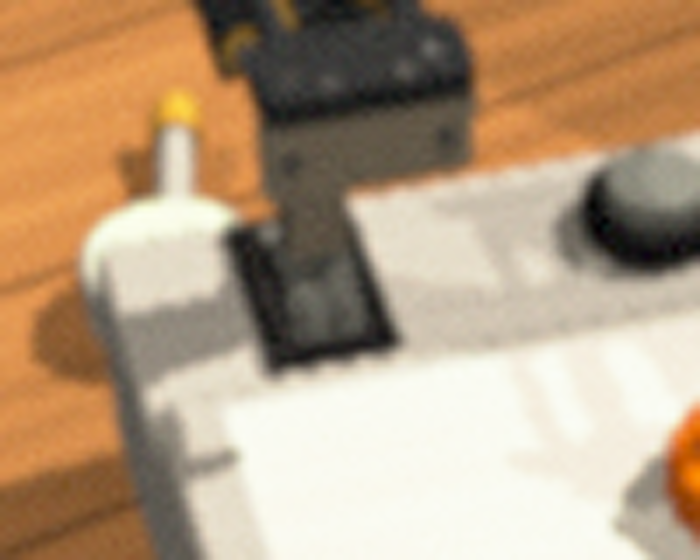

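Draw so far is 11.7 mm, and the force is steady near 10 N. The tip sits mid-wheel at picture pixel (315,270), and the bar is hidden behind the finger. I'll do the rest of the stroke now.

>>> carry_out([
  {"x":0,"y":0.002,"z":0,"turn":0},
  {"x":0,"y":0.004,"z":0,"turn":0},
  {"x":0,"y":0.006,"z":0,"turn":0},
  {"x":0,"y":0.0075,"z":0,"turn":0},
  {"x":0,"y":0.0075,"z":0,"turn":0},
])

```text
clock: 4.37
tool_pos: [0.5121, -0.0165, 0.1282]
tool_rot: [0.43, 0.563, 0.428, -0.561]
wrist_force: [-0.3, -1.3, 11.3]
opening: 0.0004
```

Run:
```python
from h import *
o,R=axes();print(o['clock'],o['wrist_force'],o['tool_pos'],(o['tool_pos']-W)@EX)
```

```text
4.3667 [-0.26327713 -1.26633928 11.3172751 ] [ 0.51211536 -0.0164601   0.12818872] 0.0069858311682842655
```

Total draw is 18.8 mm. I'll lift straight up and look at the wheel.

>>> carry_out([
  {"x":-0.01,"y":0,"z":0,"turn":0},
  {"x":-0.03,"y":0,"z":0,"turn":0},
  {"x":-0.06,"y":-0.03,"z":0,"turn":0},
  {"x":-0.08,"y":-0.06,"z":0,"turn":0},
  {"x":-0.08,"y":-0.09,"z":0,"turn":0},
  {"x":-0.08,"y":-0.1,"z":0,"turn":0},
  {"x":-0.08,"y":-0.1,"z":0,"turn":0},
])

```text
clock: 4.95
tool_pos: [0.4115, 0.0104, 0.2068]
tool_rot: [-0.43, -0.561, -0.429, 0.562]
wrist_force: [0.9, 0.4, -0.1]
opening: 0.0005
```

Run:
```python
from h import *
from rig import snapshot
o,R=axes();print(o['clock'],o['wrist_force'],o['tool_pos'])
a=snapshot('scene');b=snapshot('top')
cv2.imwrite('pics/s3.png',cv2.resize(a[180:240,260:420],None,fx=5,fy=5,interpolation=cv2.INTER_CUBIC))
cv2.imwrite('pics/t3.png',cv2.resize(b[225:330,190:390],None,fx=4,fy=4,interpolation=cv2.INTER_CUBIC))
```

```text
4.95 [ 0.86326385  0.37401174 -0.13845293] [0.41153217 0.01038267 0.20680846]
```

View pics/s3.png

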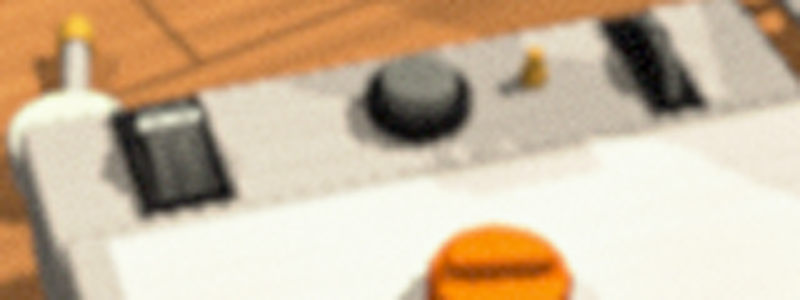

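View pics/t3.png

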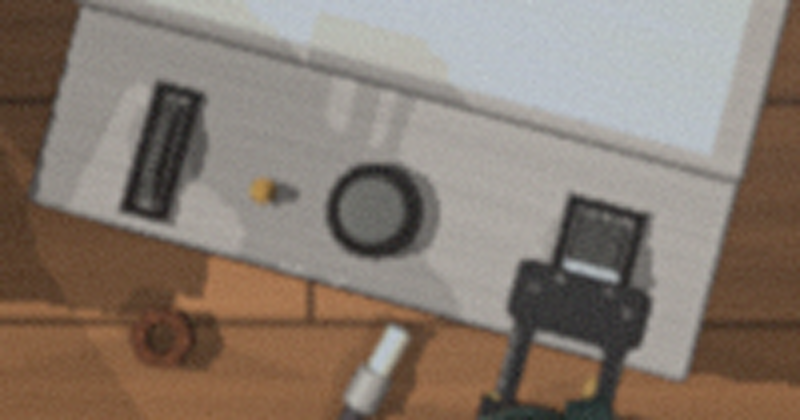

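In the scene crop the bar is at (168,120), and in the top crop at (590,270). I'll compare both with the projected crest.

Run:
```python
from h import *
from rig import snapshot
b=snapshot('top');g=cv2.cvtColor(b,cv2.COLOR_BGR2GRAY)
C=W-[0,0,.03]
for th in(-.628,0,.3,.628):
    X=C+.03*(np.sin(th)*EX+np.cos(th)*np.array([0,0,1])); s=proj('scene',X);t=proj('top',X)
    print(th,'scene crop',(s-[260,180]+.5)*5,'top crop',(t-[190,225]+.5)*4)
o,R=axes();print(o['tool_pos'],to(BT+[0,0,.1]),to(BT+[0,0,.011]))
```

```text
-0.628 scene crop [160.76283331 108.92792691] top crop [581.47619    300.43934507]
0 scene crop [169.20768   123.0334558] top crop [590.2588564  268.29450007]
0.3 scene crop [173.97728806 137.39316383] top crop [594.69411312 252.02689737]
0.628 scene crop [179.03195916 156.84032482] top crop [599.04899642 236.02927055]
[0.41465711 0.00980099 0.20658028] [-0.00831431  0.09397147 -0.11835962] [ 0.08068567  0.09392624 -0.11831626]
```

The bar is on the crest in both views: (168,120) against the projected (169,123), and (590,270) against (590,268). The wheel is in its first click, so I'll go to the button.

>>> carry_out([
  {"x":0,"y":0.025,"z":-0.03,"turn":0},
  {"x":0,"y":0.05,"z":-0.06,"turn":0},
  {"x":0,"y":0.075,"z":-0.09,"turn":0},
  {"x":0,"y":0.094,"z":-0.118,"turn":0},
  {"x":0,"y":0.094,"z":-0.118,"turn":0},
  {"x":0,"y":0.094,"z":-0.118,"turn":0},
  {"x":0.03,"y":0.094,"z":-0.118,"turn":0},
  {"x":0.06,"y":0.094,"z":-0.118,"turn":0},
  {"x":0.06,"y":0.094,"z":-0.118,"turn":0},
  {"x":0.06,"y":0.094,"z":-0.118,"turn":0},
])

```text
clock: 5.93
tool_pos: [0.5339, 0.098, 0.1454]
tool_rot: [-0.428, -0.561, -0.43, 0.564]
wrist_force: [-0.2, -0.0, 1.4]
opening: 0.0008
```

Run:
```python
from h import *
from rig import snapshot
o,R=axes();print(o['clock'],o['wrist_force'],o['tool_pos'],to(BT+[0,0,.011]))
a=snapshot('scene')
cv2.imwrite('pics/s4.png',cv2.resize(a[150:250,260:420],None,fx=5,fy=5,interpolation=cv2.INTER_CUBIC))
```

```text
5.9333 [-0.24009268 -0.02525183  1.44716411] [0.53391096 0.09795949 0.1453589 ] [ 0.01934678  0.00224298 -0.00191844]
```

View pics/s4.png

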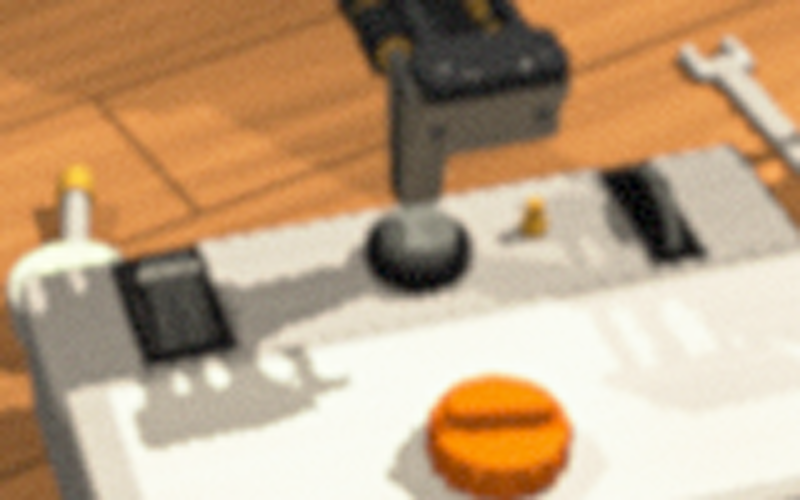

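The tip is centred over the button at crop pixel (418,200), with about 19 mm of clearance. The jet at (535,215) is well clear. I'll press now.

>>> carry_out([
  {"x":0.008,"y":0.002,"z":-0.001,"turn":0},
  {"x":0.016,"y":0.002,"z":-0.001,"turn":0},
  {"x":0.019,"y":0.002,"z":-0.001,"turn":0},
  {"x":0.021,"y":0.002,"z":-0.001,"turn":0},
  {"x":0.023,"y":0.002,"z":-0.001,"turn":0},
  {"x":0.023,"y":0.002,"z":-0.001,"turn":0},
])

```text
clock: 6.48
tool_pos: [0.5378, 0.0994, 0.1238]
tool_rot: [0.43, 0.562, 0.429, -0.562]
wrist_force: [-0.3, -1.6, 4.1]
opening: 0.0006
```

>>> carry_out([
  {"x":0.001,"y":0,"z":0,"turn":0},
  {"x":0.002,"y":0,"z":0,"turn":0},
  {"x":0.003,"y":0,"z":0,"turn":0},
  {"x":0.003,"y":0,"z":0,"turn":0},
])

```text
clock: 6.82
tool_pos: [0.5379, 0.0995, 0.1223]
tool_rot: [-0.43, -0.562, -0.429, 0.562]
wrist_force: [-4.3, -3.1, 15.4]
opening: 0.0006
```

>>> carry_out([
  {"x":0.001,"y":0,"z":0,"turn":0},
  {"x":0.001,"y":0,"z":0,"turn":0},
  {"x":0.001,"y":0,"z":0,"turn":0},
])

```text
clock: 7.07
tool_pos: [0.5379, 0.0995, 0.1221]
tool_rot: [0.43, 0.562, 0.428, -0.562]
wrist_force: [-6.0, -4.0, 22.2]
opening: 0.0003
```

Run:
```python
from h import *
from rig import snapshot
o,R=axes();print(o['clock'],o['wrist_force'],o['tool_pos'])
a=snapshot('scene')
cv2.imwrite('pics/s5.png',cv2.resize(a[150:250,260:420],None,fx=5,fy=5,interpolation=cv2.INTER_CUBIC))
```

```text
7.0667 [-5.9960338  -4.02044737 22.20762027] [0.53794848 0.09952791 0.12214623]
```

View pics/s5.png

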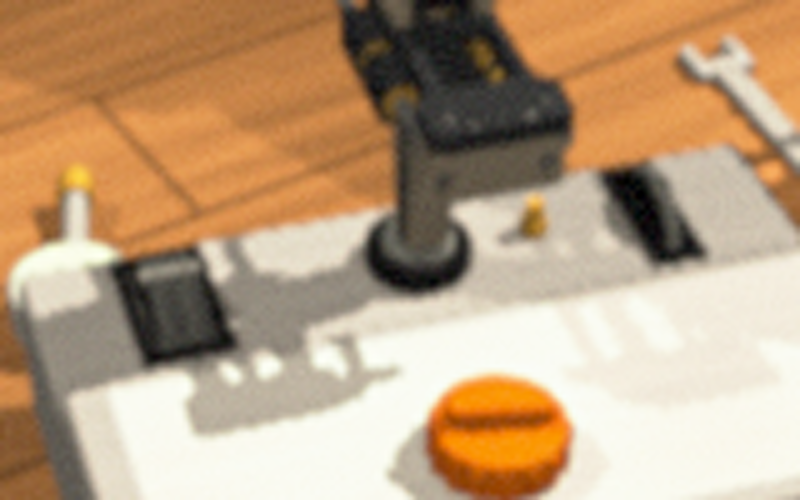

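There is a firm stop at TCP z 0.122. I'll measure the travel on the way up, to tell a fully pressed button from the tip hitting the housing.

>>> carry_out([
  {"x":-0.003,"y":0,"z":0,"turn":0},
  {"x":-0.003,"y":0,"z":0,"turn":0},
  {"x":-0.003,"y":0,"z":0,"turn":0},
  {"x":-0.003,"y":0,"z":0,"turn":0},
])

```text
clock: 7.45
tool_pos: [0.5379, 0.0995, 0.1228]
tool_rot: [0.429, 0.562, 0.429, -0.562]
wrist_force: [-0.1, -1.7, 4.6]
opening: 0.0005
```

>>> carry_out([
  {"x":-0.0015,"y":0,"z":0,"turn":0},
  {"x":-0.0015,"y":0,"z":0,"turn":0},
  {"x":-0.0015,"y":0,"z":0,"turn":0},
  {"x":-0.0015,"y":0,"z":0,"turn":0},
])

```text
clock: 7.78
tool_pos: [0.5378, 0.0996, 0.1241]
tool_rot: [0.429, 0.562, 0.429, -0.562]
wrist_force: [1.5, -2.7, 3.4]
opening: -0.0001
```

>>> carry_out([
  {"x":-0.0015,"y":0,"z":0,"turn":0},
  {"x":-0.0015,"y":0,"z":0,"turn":0},
  {"x":-0.0015,"y":0,"z":0,"turn":0},
  {"x":-0.0015,"y":0,"z":0,"turn":0},
])

```text
clock: 8.12
tool_pos: [0.5374, 0.1, 0.1255]
tool_rot: [0.429, 0.562, 0.429, -0.562]
wrist_force: [1.7, -0.8, 3.7]
opening: 0.0005
```

>>> carry_out([
  {"x":-0.0015,"y":0,"z":0,"turn":0},
  {"x":-0.0015,"y":0,"z":0,"turn":0},
  {"x":-0.0015,"y":0,"z":0,"turn":0},
  {"x":-0.0015,"y":0,"z":0,"turn":0},
])

```text
clock: 8.45
tool_pos: [0.5373, 0.1001, 0.127]
tool_rot: [0.429, 0.562, 0.429, -0.562]
wrist_force: [2.0, 0.0, 2.2]
opening: 0.0006
```

>>> carry_out([
  {"x":-0.0015,"y":0,"z":0,"turn":0},
  {"x":-0.0015,"y":0,"z":0,"turn":0},
  {"x":-0.0015,"y":0,"z":0,"turn":0},
  {"x":-0.0015,"y":0,"z":0,"turn":0},
])

```text
clock: 8.78
tool_pos: [0.5369, 0.1001, 0.1284]
tool_rot: [-0.429, -0.562, -0.43, 0.562]
wrist_force: [-0.5, 1.1, 1.4]
opening: 0.0004
```

The spring force faded from about 5 N to about 1 N between z 0.1222 and 0.1284, which is the full 6 mm, so the stop was the button fully in. I'll back off and check.

>>> carry_out([
  {"x":-0.01,"y":0,"z":0,"turn":0},
  {"x":-0.04,"y":0,"z":0,"turn":0},
  {"x":-0.08,"y":-0.02,"z":0,"turn":0},
  {"x":-0.1,"y":-0.06,"z":0,"turn":0},
  {"x":-0.1,"y":-0.1,"z":0,"turn":0},
  {"x":-0.1,"y":-0.12,"z":0,"turn":0},
  {"x":-0.1,"y":-0.12,"z":0,"turn":0},
  {"x":-0.1,"y":-0.12,"z":0,"turn":0},
])

```text
clock: 9.45
tool_pos: [0.4211, 0.1313, 0.2294]
tool_rot: [0.43, 0.562, 0.429, -0.561]
wrist_force: [0.5, -1.0, -0.3]
opening: 0.0002
```

Run:
```python
from h import *
from rig import snapshot
o,R=axes();print(o['clock'],o['wrist_force'],o['tool_pos'])
a=snapshot('scene');b=snapshot('top')
cv2.imwrite('pics/s6.png',cv2.resize(a[150:250,260:420],None,fx=5,fy=5,interpolation=cv2.INTER_CUBIC))
cv2.imwrite('pics/t6.png',cv2.resize(b[190:400,140:390],None,fx=3,fy=2.8,interpolation=cv2.INTER_CUBIC))
```

```text
9.45 [ 0.45096344 -1.00470877 -0.28106973] [0.42113346 0.13131684 0.22940839]
```

View pics/s6.png

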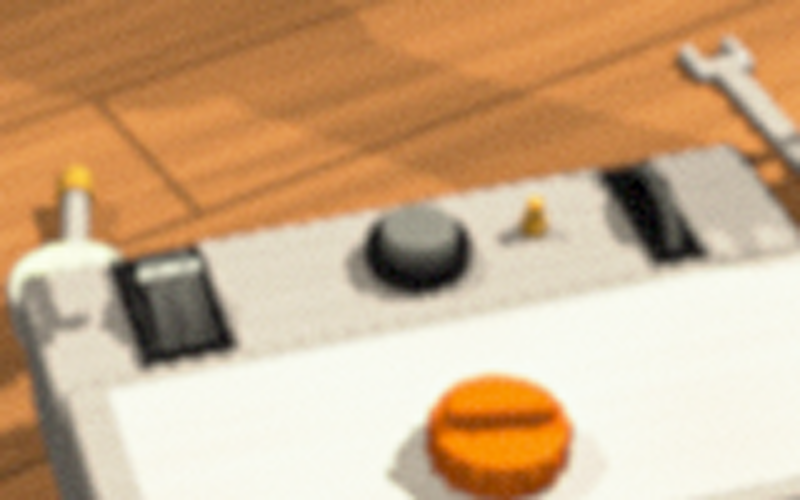

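View pics/t6.png

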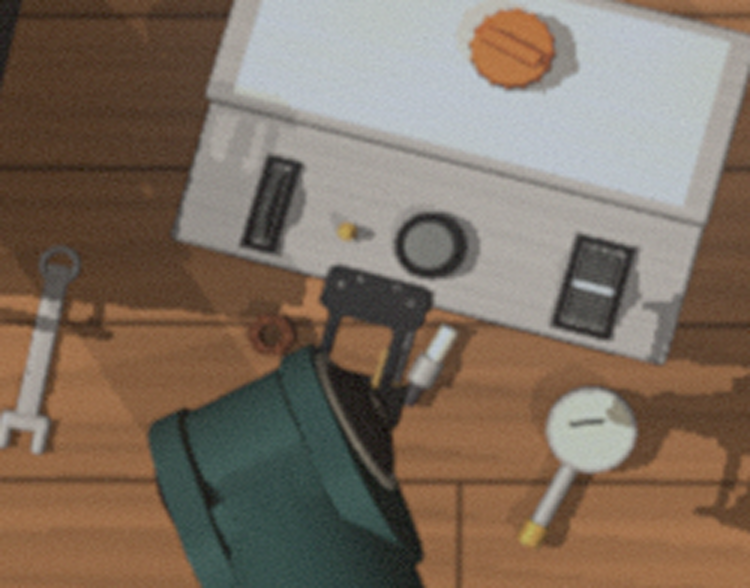

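The scene view shows the bar still on the crest at (168,270) and the button out at (418,235). The top view shows the bar mid-slot at (593,287). The jet, cap, nut, plug, gauge and wrench have not visibly moved, and the arm is clear. I'm handing in.

```bash
python3 -c "
from rig import ticket
print(ticket.finish_job())"
```

```text
the job is handed in; nothing more can be done
None
```

The timer wheel is one click on with its index bar uppermost, and the start button was pressed fully in and came back out. I handed the job in with about 9.5 s on the robot clock; it reports no verdict.

- **Timer wheel:** I drew the shut fingertip 18.8 mm towards the tank at about 11 N. In both camera views the bar lay within a few pixels of the projected crest, in enlarged pixels. It was still there after the button press.
- **Start button:** It met a firm stop at 22 N. On the way up the spring force faded from about 5 N to about 1 N over roughly 6 mm. That showed the button had gone fully in, not the tip landing on the housing. The last pictures show the button out.
- **Everything else:** The narrow wheel was never approached. The jet, cap, nut, plug, gauge and wrench lie where they did, judged by eye. The screwdriver was outside my last close-up pictures, and no move to or over the cleaner went near it. The arm was clear of everything, with wrist force near 0.

No check failed. From the cameras I put the button top at about 115 mm, but the force readings suggest about 117 mm, which is within the 2 mm calibration error.

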